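# Seat the bench pin under its lip and hold it home

## Robot

A 6-joint arm with a two-finger parallel gripper is mounted at the origin on the work surface. World frame = base frame: x ahead of the robot, y to its left, z up, the work surface at z = 0. Lengths are in m, angles in degrees, forces in N, time in s.
With the tool pointing down it reaches from about 0.375 to 0.9 m from the base axis. Payload 3.1 kg.
Tool frame: the origin (TCP) lies at the very end of the fingers, on their centre line; the grasp point (between the pads) lies behind it (bot.grip_depth is the z of the grasp point in the tool frame, in m); z points along the fingers, y is the direction in which the jaws open and shut (so a half turn about z gives the same grasp; the last joint's range is limited). The gripper opens to 87 mm and grips with 3 to 60 N. Pads are 19 mm wide; open, the fingers measure 117 mm over their backs; the gripper's body (75 mm by 190 mm) begins 51 mm behind the grasp point.
Start: joints at [63.054, 30.224, 82.088, -0, 67.689, -10.227], TCP at [0.18, 0.599, 0.223] pointing down, gripper open.
Joint ranges: [-176.69, 176.69], [-43.24, 126.21], [12.49, 139.97], [-82, 262], [0, 151.66], [-163.58, 163.58]. Speed limits (degrees/s): [159.86, 159.86, 180, 180, 180, 180].

## Interface

Orientations are given as a 3x3 rotation matrix whose columns are the frame's x, y, z axes.
In Python, from rig import bot, vision gives the robot as it stands. The module is installed in compiled form; this text tells all that it offers.
- The arm moves only by the shell command python3 -m jog 'ROWS'. ROWS is JSON, a list of rows, each a list of 3 entries, a list of its own where there are three numbers: the shift along the tool's x, y, z in mm, then the turn, a rotation vector about the tool's x, y, z in degrees, then the closure, from 0 (fully open) to 1 (shut). In form: [[[dx, dy, dz], [wx, wy, wz], fingers], ...]. A call has 1 to 12 rows; each row is the pose to reach, as a shift and turn from the pose commanded when the call began, along the tool's axes at that moment; what a row does not reach only later rows make up. A row lasts 1/12 s, in which the tool goes at most 41.7 mm and 7.16 degrees, less where a joint would pass 70% of its speed; a pose out of reach is approached as far as the arm can. A call with a gripper value outside its range is refused whole. The fingers move at their own pace and stop on an object; the grip force is fixed at half the most. Time passes only in rows, so rows that repeat a pose let the fingers close. It gives the time, the measured TCP pose, the force and the opening at its end, in the units of the state.
- bot.read_state(): the state, without advancing time (a new reading comes with each control period).
- vision.capture(name): name is "scene" or "top" or "wrist"; returns the picture (384x512x3 uint8, red, green, blue); there is no depth.
- vision.camera_info(name): a dict with "intrinsics" (3x3 intrinsics, pixels), "camera_from_world" (4x4, takes a point from world to camera coordinates); the wrist camera has in their place "mount" (4x4, takes a point from camera to tool coordinates, whose origin is the TCP and whose axes are the flange's). Camera axes: x right, y up, looking along -z (the intrinsics and any distortion apply to the point x, -y, -z); pixel columns grow to the right and rows downward; lengths in m; the calibration is good to about 2 mm. A picture is of the moment at which its call begins: read the wrist's pose just before it. camera_info takes no time and is no camera call.
- bot.hand_in(): hands the job in, once; it reports no verdict.
The state is a dict: "time_s": time; "joint_positions": joint angles; "qvel": joint speeds; "tau": joint torques, N m; "position": TCP position; "tcp_rot": TCP orientation; "force": force on the tool from outside, world axes, zero at the start; "moment": the same for the moment, N m; "opening": opening from 0.0 (shut) to 1.0 (fully open).
Only numpy, scipy, OpenCV 4.12 (cv2) and the standard library are available. Lean on these libraries where they do the work, as an engineer would, in place of code of your own. Each camera call takes 0.05 s, during which the arm holds its last target. There are 200 camera calls.

## Task

The jeweller's bench-pin bracket is locked: turn its knob clockwise until it clicks over and the gate arm has swung away from the mouth of the socket. Then take the loose wooden bench pin, slide its tongue into the socket under the steel lip, and push it against the spring stop until it is fully home on the firm stop. Finish while still holding the pin pressed home (do not let go: the spring would push it out), and leave the other tools on the bench where they are.

Things in the scene. Friction and masses are not known exactly. Their poses are not given: they have to be found in the camera images.
- bracket: low metal bench-pin bracket fixed to the bench. Origin on the bench under the middle of the lip's front edge; x points into the socket (push direction), y left, z up. In mm: bed in front of the lip x -85..0, y -20..20, top z 6; socket 39 wide (y +-19.5, mouth a little flared), floor z 6, firm stop at x 50, open above behind the lip; nothing of it is above z 28. Lock knob axis at x -8, y 74
- lip (a point): middle of the lower front edge of the steel lip that roofs the first 18 mm of the socket (bracket x 0..18); 23 mm above the bench, so 17 mm above the socket floor; the lip is 5 mm thick and 56 mm wide. Same axes as the bracket
- lock_knob (a joint): knob angle (rad), clockwise from above: 0 locked, gate arm across the socket mouth just in front of the lip, blocking it; 1.4 open, arm pointing back along bracket -x, beside the bed. A sprung detent holds both ends: turn past the hump at 0.7 (up to 0.08 N m) and it snaps on to 1.4 by itself. Pushing the pin on the closed arm does not open it
- knob_grip (a point): centre of the knob's grip bar, on the turning axis, 37 mm above the bench: 44 mm long (its y), 12 mm thick (its x), 20 mm tall (top 47, bottom 27 mm above the bench), on a disc 46 mm across. It turns with the knob and is parallel to the gate arm below it, which is 66 mm long from the axis, 10 mm wide, 9 to 17 mm above the bench
- pin_grip (a point): grasp point of the wooden bench pin (flat board 14 mm thick, 138 long, about 80 g, lying on the bench), half-way up, in its wide end. x along the pin to the tongue, y across, z up. From here in mm: wide part 50 wide, x -48..32, V notch in its rear end (x -48..-20); tongue 34 wide x 32..82, nose 27 wide to x 90. Underside 7 below
- pin_tip (a point): middle of the end of the pin's tongue, half-way up, 90 mm ahead of pin_grip; same axes. With the pin fully home it lies at bracket x 50, y 0
- stop (a joint): how far (m) the spring stop at the back of the socket is pressed in: 0 free (the tongue meets it 10 mm before the firm stop), 0.010 with the pin fully home. It pushes back with 3 N at first, 8 N when home, and pushes the pin out if let go
- stop_face (a point): middle of the spring stop's front face (brass block 12 mm wide, 11 mm tall, at bracket x 40 when free); moves with it
- ring_clamp: bystander: wooden hand ring clamp lying flat, 122 x 28 x 28 mm block with a brass band round its middle and a slit along one half; origin under its centre, x along it
- bench_block: bystander: square steel bench block 64 x 64 x 20 mm; origin under its centre
- graver: bystander: graver lying flat, 114 mm long, bulb-shaped dark wood handle and square steel shaft; origin under its middle, x along the shaft
- file: bystander: small file lying flat, 160 mm long, 9 mm wide; origin under its middle
- ring_stand: bystander: upright tapered steel ring stick on a round foot 70 mm across, 102 mm tall; origin under its centre
- findings_jar: bystander: small closed glass jar, 56 mm across, 65 mm tall; origin under its centre
Not all that is in view belongs to the job. Of the things like the part that bears pin_grip, leave any that is pink; of the rest the larger one is meant.

How it is judged (in metres and radians):
On the way, in this order (a step that is already met when the one before it is completed fails the run):
1. the knob has clicked over and the gate arm is out of the way (value of joint lock_knob above 1.15 rad), for 0.2 s.
2. the pin's tongue has entered the socket under the lip (y of pin_tip in the frame of bracket between -0.006 and 0.006 m and z of pin_tip in the frame of bracket between 0.008 and 0.02 m and x of pin_tip in the frame of bracket above 0.01 m), for 0.1 s.
At the end, for the whole second after the job is handed in: Robot still holding the pin (over 3 N), tongue under the lip within 3 mm of the firm stop and 6 mm of the centre line, straight to 7 degrees, spring stop pressed in at least 8 of 10 mm, knob still open (above 1.15 rad), every bystander within 30 mm of where it was (value of joint stop above 0.008 m and value of joint lock_knob above 1.15 rad and x of pin_tip in the frame of bracket above 0.047 m and angle between the x axis of pin_grip and the x axis of bracket, either way round below 0.12 rad and contact force between the fingers and pin above 3 N and y of pin_tip in the frame of bracket between -0.006 and 0.006 m and z of pin_tip in the frame of bracket between 0.008 and 0.02 m and distance of each of ring_clamp, bench_block, graver, file, ring_stand, findings_jar from where it was at the start of the episode below 0.03 m); the arm keeps its last pose, push and grip.
It fails at once if a bystander is knocked away (more than 60 mm) (distance of any of ring_clamp, bench_block, graver, file, ring_stand, findings_jar from where it was at the start of the episode above 0.06 m).
It also fails if it takes over 61 s, if anything falls off the work surface, if the arm or the gripper's body presses on something with over 40 N, if the wrist force passes 120 N, or if a joint passes its speed limit or range.

## Working session

There is one attempt and no reset: what is moved stays moved. The work goes in short steps, Python scripts to look and compute and a shell command to move; the robot and the scene stay as the last step left them, time stands still between calls to the robot, and variables do not carry over. Pictures are saved under pics/ and viewed, about 8 in all and at most 12, crops included, and the job is handed in when it is done.

```bash
mkdir -p pics; cat > h.py <<'E'
import numpy as np, cv2
from rig import bot, vision
def snap(name,fn,crop=None,scale=1):
    s=bot.read_state(); im=vision.capture(name)
    if crop: x0,y0,x1,y1=crop; im=im[y0:y1,x0:x1]
    if scale!=1: im=cv2.resize(im,None,fx=scale,fy=scale,interpolation=cv2.INTER_CUBIC)
    cv2.imwrite('pics/'+fn,im[:,:,::-1]); return s
def cam(name,s=None):
    i=vision.camera_info(name); K=np.array(i['intrinsics'])
    if 'mount' in i:
        T=np.eye(4);T[:3,:3]=s['tcp_rot'];T[:3,3]=s['position']; W=T@np.array(i['mount'])
    else: W=np.linalg.inv(np.array(i['camera_from_world']))
    return K,W,i
def pix2w(name,uv,z,s=None):
    K,W,i=cam(name,s); d=np.linalg.inv(K)@[uv[0],uv[1],1]; d=W[:3,:3]@[d[0],-d[1],-d[2]]
    o=W[:3,3]; return o+d*(z-o[2])/d[2]
def w2pix(name,p,s=None):
    K,W,i=cam(name,s); c=np.linalg.inv(W)@[*p,1]; q=K@[c[0],-c[1],-c[2]]; return q[:2]/q[2]
def delta(tgt,yaw_deg=None):
    "tool-axis shift mm, wz to make tool y axis heading yaw (world deg)"
    s=bot.read_state();R=np.array(s['tcp_rot']);d=R.T@(np.array(tgt)-s['position'])*1000
    y=np.degrees(np.arctan2(R[1,1],R[0,1])); out=[d.round(1)]
    if yaw_deg is not None: out.append(round(-((yaw_deg-y+90)%180-90),2))
    return out
E
python3 - <<'E'
from h import *
s=snap('top','t1.png',scale=1.5)
snap('scene','s1.png',scale=1.5)
print({k:np.round(v,3).tolist() for k,v in s.items()}, bot.grip_depth)
for n in('top','scene','wrist'):print(vision.camera_info(n))
E
```

```text
{'time_s': 0.0, 'joint_positions': [63.049, 30.279, 82.158, -0.002, 67.689, -10.228], 'qvel': [-0.08, 0.032, 0.02, 0.0, -0.028, -0.04], 'tau': [-0.0, -44.004, -17.659, 0.063, 0.058, -0.0], 'position': [0.179, 0.598, 0.222], 'tcp_rot': [[-0.958, 0.288, -0.001], [0.288, 0.958, -0.002], [0.0, -0.002, -1.0]], 'force': [-0.519, 0.325, -0.178], 'moment': [0.033, 0.004, 0.006], 'opening': 1.002} -0.0187
{'intrinsics': array([[496.58681209,   0.        , 254.66519517],
       [  0.        , 496.58681209, 189.04735283],
       [  0.        ,   0.        ,   1.        ]]), 'camera_from_world': array([[-0.01254758, -0.99984757,  0.01214054,  0.00213909],
       [ 0.99579468, -0.01139295,  0.09090188, -0.49622615],
       [-0.09074971,  0.01323009,  0.99578585, -1.36873709],
       [ 0.        ,  0.        ,  0.        ,  1.        ]])}
{'intrinsics': array([[370.6904065 ,   0.        , 255.44738778],
       [  0.        , 370.6904065 , 185.75588066],
       [  0.        ,   0.        ,   1.        ]]), 'camera_from_world': array([[ 0.84424148,  0.53577645,  0.01413924, -0.39991328],
       [-0.41340603,  0.63417512,  0.65338915,  0.17534987],
       [ 0.34110376, -0.55746347,  0.75689015, -1.30927457],
       [ 0.        ,  0.        ,  0.        ,  1.        ]])}
{'intrinsics': array([[312.24512422,   0.        , 253.6573445 ],
       [  0.        , 312.24512422, 195.35317931],
       [  0.        ,   0.        ,   1.        ]]), 'mount': array([[-6.02140185e-04,  9.65030739e-01,  2.62136054e-01,
         7.10333366e-02],
       [ 9.99999803e-01,  6.27726359e-04, -1.38674763e-05,
        -5.79061776e-04],
       [-1.77932252e-04,  2.62135994e-01, -9.65030927e-01,
        -1.62810805e-01],
       [ 0.00000000e+00,  0.00000000e+00,  0.00000000e+00,
         1.00000000e+00]])}
```

View pics/t1.png

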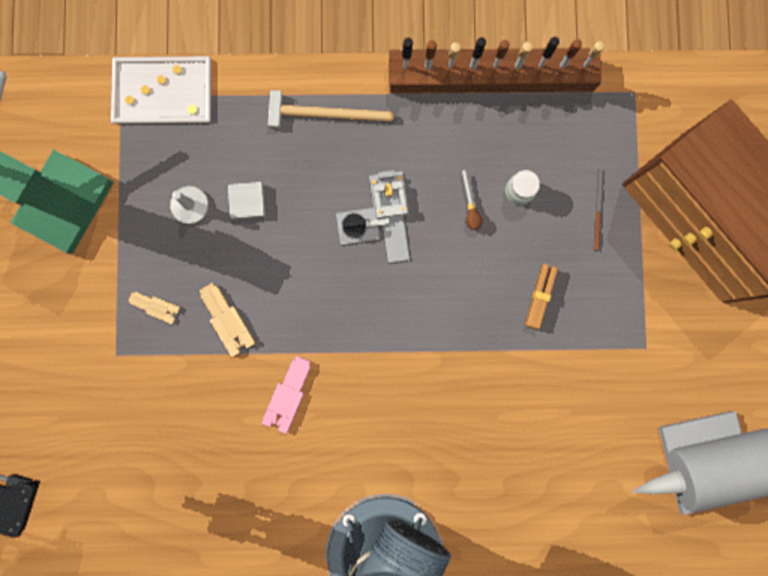

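View pics/s1.png

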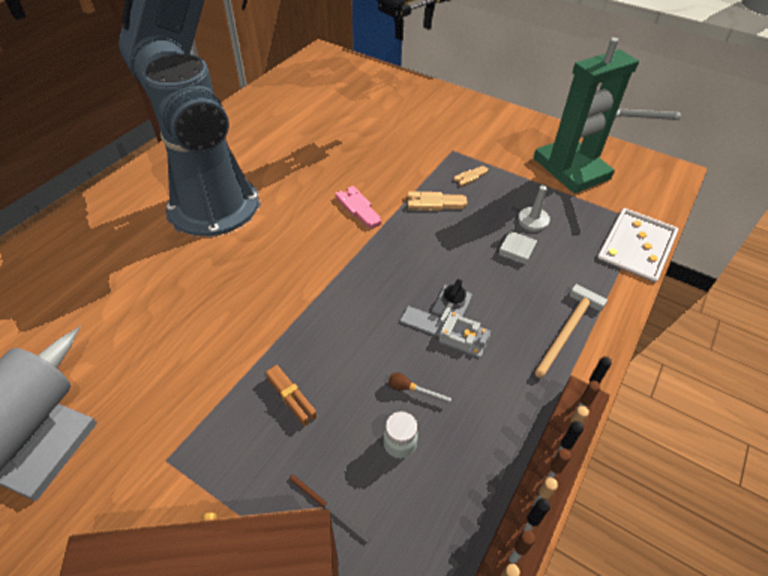

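The top view shows the meant pin at about (227,320), its tongue up-left. The bracket is at (385,220) with the knob at (353,225), and the small and pink decoys lie nearby. I'll enlarge this area.

```bash
python3 - <<'E'
from h import *
snap('top','t2.png',crop=(120,105,290,245),scale=4.5)
E
```

```text
(no output)
```

View pics/t2.png

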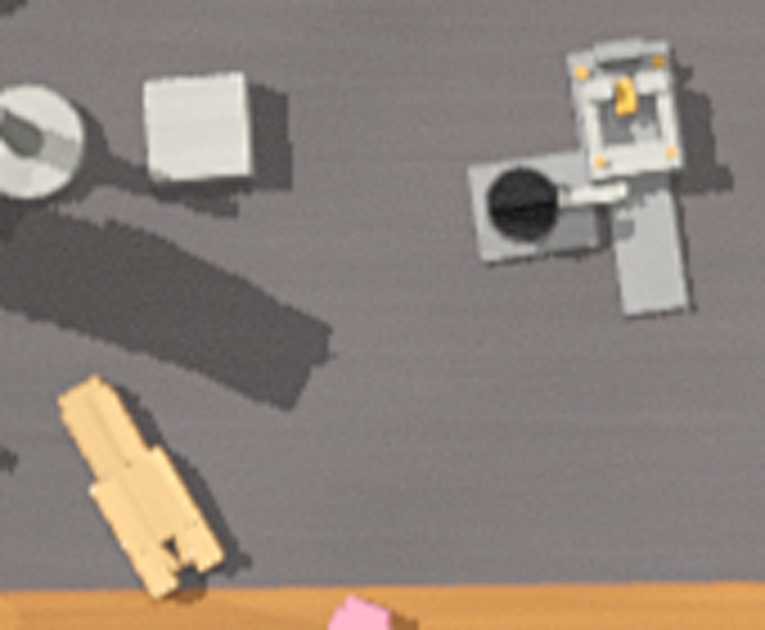

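The crop shows the bed's rear corners at (625,316) and (690,308). The lip's front edge runs from (592,180) to (682,168), the knob is at (523,204), the pin's nose at (60,402)/(97,376) and its rear at (163,598)/(224,562).

```bash
python3 - <<'E'
from h import *
def P(x,y,z): return pix2w('top',((x+.5)/4.5-.5+120,(y+.5)/4.5-.5+105),z)[:2]*1000
bl,br=P(625,316,.006),P(690,308,.006); ll,lr=P(592,180,.028),P(682,168,.028)
k=P(523,204,.047); print('bed',bl,br,np.linalg.norm(bl-br),'lip',ll,lr,np.linalg.norm(ll-lr),'knob',k)
m0=(bl+br)/2;m1=(ll+lr)/2;d=m1-m0;print('len',np.linalg.norm(d),'yaw',np.degrees(np.arctan2(d[1],d[0])))
w=lr-ll;print('yaw lip',np.degrees(np.arctan2(w[0],-w[1]))*-1*-1)
x=m1-k; print('knob->lip',x)
n=(P(60,402,.014)+P(97,376,.014))/2;r=(P(163,598,.014)+P(224,562,.014))/2;s=(P(92,490,.014)+P(162,447,.014))/2
d=n-r;print('nose',n,'rear',r,'sh',s,np.linalg.norm(d),np.degrees(np.arctan2(d[1],d[0])))
u=d/np.linalg.norm(d);print('grip',r+48*u,n-90*u,s-32*u)
print(delta([k[0]/1000,k[1]/1000,.2],None))
E
```

```text
bed [538.17872386 -15.44568932] [542.81456376 -56.6115122 ] 41.42603028524558 lip [621.37023782   4.52639551] [628.39113694 -51.88777804] 56.84937996205129 knob [603.38647622  47.32987173]
len 85.28269271987848 yaw 8.325002244041178
yaw lip 7.09414162433239
knob->lip [ 21.49421116 -71.01056299]
nose [495.11891345 326.62159222] rear [375.41642847 254.45525253] sh [445.08997749 296.05356729] 139.7736223088454 31.084971671695197
grip [416.52375033 279.23807098] [418.04268498 280.15380764] [417.68509625 279.53168833]
[array([-564.4, -405.5,   22.3])]
```

```bash
python3 -m jog '[[[-565,-405,50],[0,0,65],0],[[-565,-405,50],[0,0,65],0],[[-565,-405,50],[0,0,65],0],[[-565,-405,50],[0,0,65],0],[[-565,-405,50],[0,0,65],0],[[-565,-405,50],[0,0,65],0],[[-565,-405,50],[0,0,65],0],[[-565,-405,50],[0,0,65],0],[[-565,-405,50],[0,0,65],0],[[-565,-405,50],[0,0,65],0],[[-565,-405,50],[0,0,65],0],[[-565,-405,50],[0,0,65],0]]'
python3 - <<'E'
from h import *
print(delta([.605,.048,.15],8))
E
```

```text
time_s: 1.15
position: [0.4852, 0.2018, 0.1864]
tcp_rot: [[-0.144, 0.99, -0.0], [0.99, 0.144, 0.0], [0.0, -0.0, -1.0]]
force: [1.2, 0.8, 0.3]
opening: 0.996
[array([-169.4,   96.5,   36.4]), np.float64(0.27)]
```

```bash
python3 -m jog '[[[-169,96,36],[0,0,0],0],[[-169,96,36],[0,0,0],0],[[-169,96,36],[0,0,0],0],[[-169,96,36],[0,0,0],0],[[-169,96,36],[0,0,0],0],[[-169,96,36],[0,0,0],0],[[-169,96,36],[0,0,0],0]]'
python3 - <<'E'
from h import *
s=snap('wrist','w1.png',scale=1.5)
print(s['position'],s['tcp_rot'],s['joint_positions'])
import json;json.dump({k:np.array(s[k]).tolist() for k in('position','tcp_rot')},open('w1.json','w'))
E
```

```text
time_s: 1.73
position: [0.6041, 0.0486, 0.1498]
tcp_rot: [[-0.141, 0.99, -0.001], [0.99, 0.141, 0.0], [0.001, -0.001, -1.0]]
force: [-0.9, 0.7, 0.1]
opening: 0.999
[0.60414282 0.04864181 0.14975546] [[-1.40759999e-01  9.90042930e-01 -1.27228608e-03]
 [ 9.90043594e-01  1.40760578e-01  3.77558531e-04]
 [ 5.52886879e-04 -1.20647355e-03 -9.99999119e-01]] [-5.95662015e+00  3.38743472e+01  8.87291697e+01  1.65466420e-02
  5.74712322e+01 -1.40573736e+01]
```

View pics/w1.png

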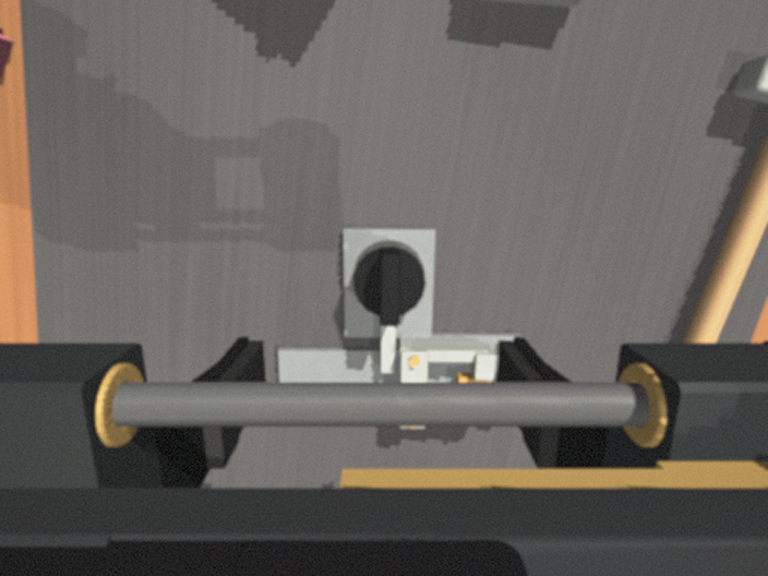

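The wrist view shows the knob disc centred at about (389,283). The grip bar is dark and spans columns 379–402. The gate arm is closed, pointing at the lip, around (388,350).

```bash
python3 - <<'E'
from h import *
import json
s=json.load(open('w1.json'))
f=lambda x,y,z:pix2w('wrist',((x+.5)/1.5-.5,(y+.5)/1.5-.5),z,s)*1000
print('disc',f(389,283,.027)); print('w2pix knob',(w2pix('wrist',[.605,.048,.047],s)+.5)*1.5)
print('lipcorner',f(402,350,.028),'plate',f(343,229,.006),f(435,229,.006),f(434,337,.006),f(344,338,.006))
print('arm tip',f(388,372,.017),'bed back edge left',f(279,348,.006))
im=cv2.imread('pics/w1.png');c=cv2.resize(im[215:385,265:525],None,fx=3,fy=3,interpolation=cv2.INTER_CUBIC);c=cv2.convertScaleAbs(c,alpha=1.6,beta=20);cv2.imwrite('pics/w1c.png',c)
E
```

```text
disc [609.34206015  49.43394316  27.        ]
w2pix knob [382.37020095 293.02242945]
lipcorner [624.16840336   6.42378356  28.        ] plate [575.37547522  76.1016765    6.        ] [634.93792081  84.54276017   6.        ] [647.02034686  10.44924011   6.        ] [585.10987473   0.90950212   6.        ]
arm tip [618.26746409 -15.22420345  17.        ] bed back edge left [540.9126706  -12.89318044   6.        ]
```

View pics/w1c.png

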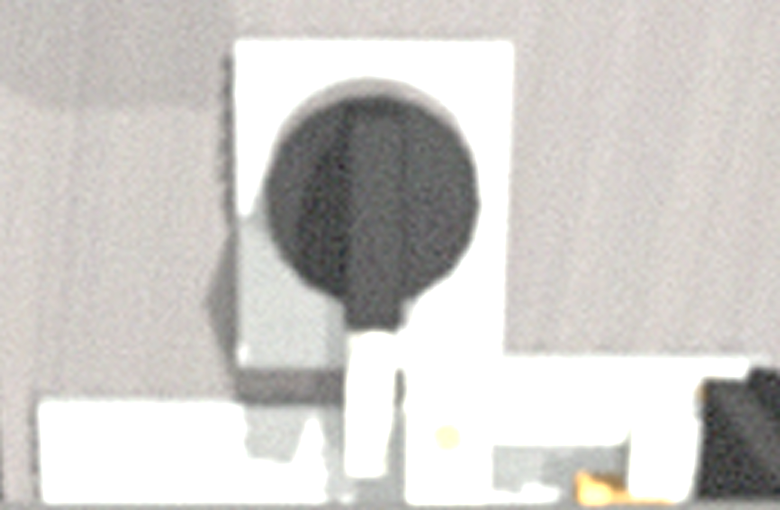

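```bash
python3 - <<'E'
from h import *
print(delta([.6085,.050,.031],8))
E
```

```text
[array([ -0.9,   5.7, 119. ]), np.float64(0.2)]
```

```bash
python3 -m jog '[[[1,5.5,60],[0,0,0],0],[[1,5.5,60],[0,0,0],0.3],[[1,5.5,90],[0,0,0],0.5],[[1,5.5,118.5],[0,0,0],0.65],[[1,5.5,118.5],[0,0,0],0.65],[[1,5.5,118.5],[0,0,0],0.65],[[1,5.5,118.5],[0,0,0],0.65],[[1,5.5,118.5],[0,0,0],0.65]]'
python3 - <<'E'
from h import *
s=bot.read_state();im=vision.capture('wrist')[150:390,130:380]
im=cv2.convertScaleAbs(cv2.resize(im,None,fx=2.5,fy=2.5,interpolation=cv2.INTER_CUBIC),alpha=1.6,beta=20)
cv2.imwrite('pics/w2.png',im[:,:,::-1]); print(w2pix('wrist',[.6085,.05,.047],s))
E
```

```text
time_s: 2.45
position: [0.6103, 0.0526, 0.0345]
tcp_rot: [[-0.145, 0.989, 0.004], [0.989, 0.145, -0.0], [-0.001, 0.004, -1.0]]
force: [0.1, -1.0, -0.1]
opening: 0.557
[249.18825946 254.74029349]
```

View pics/w2.png

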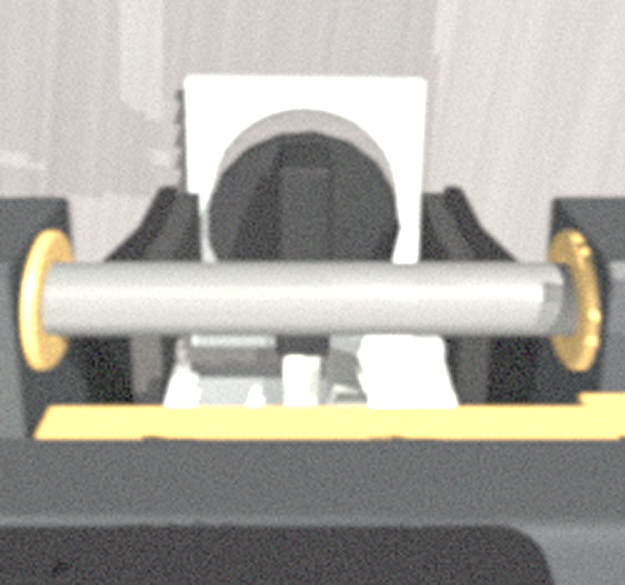

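```bash
python3 -m jog '[[[1,-0.5,0],[0,0,0],0.65],[[1,-0.5,0],[0,0,0],0.65],[[1,-0.5,0],[0,0,0],0.75],[[1,-0.5,0],[0,0,0],0.75],[[1,-0.5,0],[0,0,0],0.75],[[1,-0.5,0],[0,0,0],0.75]]'
python3 -m jog '[[[0,0,0],[0,0,0],1],[[0,0,0],[0,0,0],1],[[0,0,0],[0,0,0],1],[[0,0,0],[0,0,0],1],[[0,0,0],[0,0,0],1]]'
```

```text
time_s: 3.0
position: [0.6084, 0.0529, 0.0322]
tcp_rot: [[-0.144, 0.99, -0.0], [0.99, 0.144, -0.0], [-0.0, -0.0, -1.0]]
force: [-0.1, -0.3, 0.7]
opening: 0.262
time_s: 3.42
position: [0.6088, 0.053, 0.0321]
tcp_rot: [[-0.143, 0.99, 0.001], [0.99, 0.143, 0.0], [0.0, 0.001, -1.0]]
force: [0.7, 1.1, -1.6]
opening: 0.139
```

```bash
python3 -m jog '[[[1,0,0],[0,0,7],1],[[1,0,0],[0,0,14],1],[[1,0,0],[0,0,21],1],[[1,0,0],[0,0,28],1],[[1,0,0],[0,0,35],1]]'
python3 -m jog '[[[0,0,0],[0,0,7],1],[[0,0,0],[0,0,14],1],[[0,0,0],[0,0,21],1],[[0,0,0],[0,0,28],1],[[0,0,0],[0,0,35],1],[[0,0,0],[0,0,42],1],[[0,0,0],[0,0,45],1],[[0,0,0],[0,0,45],1],[[0,0,0],[0,0,45],1]]'
```

```text
time_s: 3.83
position: [0.6104, 0.0528, 0.0321]
tcp_rot: [[0.454, 0.891, 0.005], [0.891, -0.454, -0.002], [0.0, 0.005, -1.0]]
force: [4.7, -3.2, -5.4]
opening: 0.138
time_s: 4.58
position: [0.6119, 0.0511, 0.0321]
tcp_rot: [[0.949, 0.314, 0.007], [0.314, -0.949, -0.004], [0.006, 0.006, -1.0]]
force: [5.7, -7.5, -6.7]
opening: 0.136
```

```bash
python3 -m jog '[[[0,0,0],[0,0,0],0.6],[[0,0,0],[0,0,0],0.6],[[0,0,0],[0,0,0],0.6],[[0,0,-40],[0,0,0],0.6],[[0,0,-80],[0,0,0],0.3],[[0,0,-120],[0,0,0],0],[[0,0,-120],[0,0,0],0],[[0,0,-120],[0,0,0],0]]'
python3 - <<'E'
from h import *
s=snap('wrist','w3.png',scale=1.5)
print(s['position'],s['tcp_rot'],s['joint_positions'])
import json;json.dump({k:np.array(s[k]).tolist() for k in('position','tcp_rot')},open('w3.json','w'))
print(delta([.417,.2796,.15],-59))
E
```

```text
time_s: 5.25
position: [0.6095, 0.0544, 0.1551]
tcp_rot: [[0.949, 0.314, 0.005], [0.314, -0.949, -0.0], [0.005, 0.002, -1.0]]
force: [-0.7, -0.2, -0.8]
opening: 0.616
[0.6094938  0.05438112 0.15513936] [[ 9.49269896e-01  3.14416531e-01  5.37668383e-03]
 [ 3.14422719e-01 -9.49283018e-01 -3.25225133e-04]
 [ 5.00173849e-03  1.99927798e-03 -9.99985493e-01]] [-5.35774472e+00  3.37289036e+01  8.79129867e+01  1.20356324e-02
  5.80496534e+01  6.63099954e+01]
[array([-110.3, -273.7,    2.9]), np.float64(-12.68)]
```

View pics/w3.png

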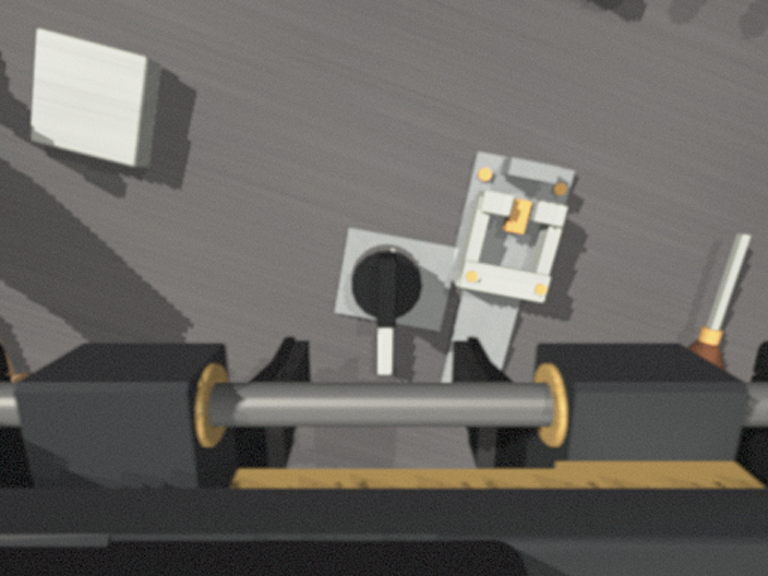

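The gate is open: the arm points back from (388,325) to (384,372). The lip's front edge runs from about (457,287) to (545,302). The bed edges are visible below it.

```bash
python3 - <<'E'
from h import *
import json
s=json.load(open('w3.json'))
f=lambda x,y,z:pix2w('wrist',((x+.5)/1.5-.5,(y+.5)/1.5-.5),z,s)[:2]*1000
a,b=f(457,287,.028),f(545,302,.028);print('lip',a,b,(a+b)/2,np.linalg.norm(a-b),np.degrees(np.arctan2((b-a)[0],-(b-a)[1])))
c,d=f(519,305,.006),f(497,380,.006);print('bed right',c,d,np.degrees(np.arctan2(*(c-d)[::-1])))
e,g=f(462,295,.006),f(443,380,.006);print('bed left',e,g,np.degrees(np.arctan2(*(e-g)[::-1])))
a,b=f(462,262,.028),f(549,276,.028);print('lip back',(a+b)/2)
print('disc',f(386,285,.027))
E
python3 -m jog '[[[-110,-273,3],[0,0,-12.7],0],[[-110,-273,3],[0,0,-12.7],0],[[-110,-273,3],[0,0,-12.7],0],[[-110,-273,3],[0,0,-12.7],0],[[-110,-273,3],[0,0,-12.7],0],[[-110,-273,3],[0,0,-12.7],0],[[-110,-273,3],[0,0,-12.7],0],[[-110,-273,3],[0,0,-12.7],0],[[-110,-273,3],[0,0,-12.7],0],[[-110,-273,3],[0,0,-12.7],0]]'
python3 - <<'E'
from h import *
import json
s=snap('wrist','w4.png',scale=1.5);json.dump({k:np.array(s[k]).tolist() for k in('position','tcp_rot')},open('w4.json','w'))
E
```

```text
lip [622.92384396   6.46904079] [631.37785199 -50.98069497] [627.15084798 -22.25582709] 58.06842851743458 8.371272248796739
bed right [620.2616275  -44.31473564] [562.73153106 -51.03744023] 6.665095348054219
bed left [614.57725444  -4.11488551] [550.45330826 -13.78454583] 8.575386725832098
lip back [643.56831142 -18.65326775]
disc [609.71491876  49.90284149]
time_s: 6.13
position: [0.4173, 0.2785, 0.1481]
tcp_rot: [[0.857, 0.516, -0.002], [0.516, -0.857, -0.001], [-0.003, -0.0, -1.0]]
force: [0.7, 0.5, 0.0]
opening: 0.999
```

View pics/w4.png

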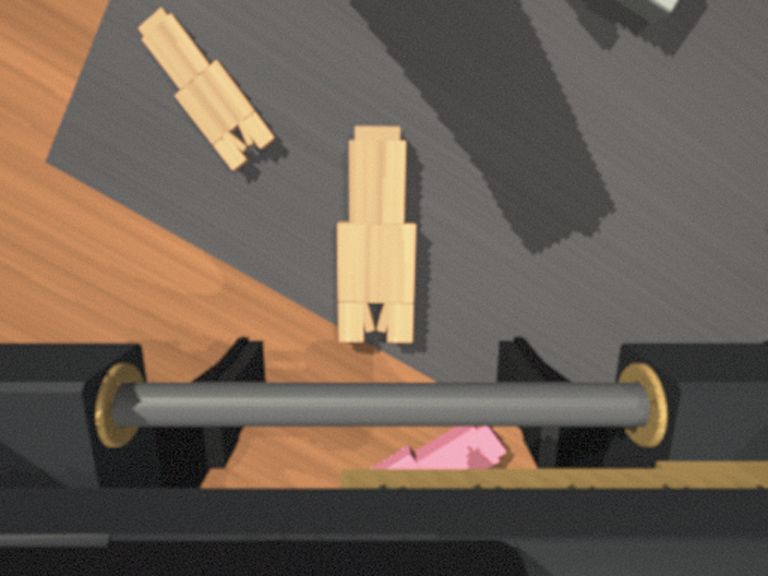

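The pin is seen squarely: nose at (354..401,126), shoulder at (337..416,224), rear at (338..413,342).

```bash
python3 - <<'E'
from h import *
import json
s=json.load(open('w4.json'))
f=lambda x,y,z:pix2w('wrist',((x+.5)/1.5-.5,(y+.5)/1.5-.5),z,s)[:2]*1000
n,sh,r=f(377.5,126,.014),f(376.5,224,.014),f(375.5,342,.014)
d=n-r;u=d/np.linalg.norm(d);yaw=np.degrees(np.arctan2(u[1],u[0]))
print(n,sh,r,np.linalg.norm(d),yaw,'grip',n-90*u,sh-32*u,r+48*u)
g=(n-90*u+sh-32*u+r+48*u)/3;t=g-8*u;print('target',t,delta([*t/1000,.003],yaw-90))
print('pink',f(500,430,.014), 'tool coords of pink rel target',np.array(s['tcp_rot']).T@np.r_[f(500,430,.014)-t,0])
E
```

```text
[497.4705717  328.16596946] [447.02789769 298.67698581] [378.45131824 258.42701538] 137.94601991599203 30.36803485870552 grip [419.81894523 282.66624521] [419.4184305  282.49930608] [419.86551902 282.69353497]
target [412.79859812 278.57527549] [array([ -4.2,  -3.3, 145.3]), np.float64(0.6)]
pink [366.71558851 147.84908988] tool coords of pink rel target [-106.93575787   88.19098082    0.27197327]
```

```bash
python3 -m jog '[[[-4,-3.3,40],[0,0,0.6],0],[[-4,-3.3,80],[0,0,0.6],0],[[-4,-3.3,120],[0,0,0.6],0],[[-4,-3.3,135],[0,0,0.6],0],[[-4,-3.3,145],[0,0,0.6],0],[[-4,-3.3,145],[0,0,0.6],0],[[-4,-3.3,145],[0,0,0.6],0],[[-4,-3.3,145],[0,0,0.6],0]]'
python3 - <<'E'
from h import *
print(delta([.4128,.2786,.003],-59.6))
E
```

```text
time_s: 6.85
position: [0.4144, 0.2793, 0.005]
tcp_rot: [[0.863, 0.505, 0.002], [0.505, -0.863, 0.001], [0.002, 0.0, -1.0]]
force: [0.2, -0.4, -0.2]
opening: 0.999
[array([-1.8, -0.2,  2. ]), np.float64(-0.09)]
```

```bash
python3 -m jog '[[[-1,0,1],[0,0,0],0.2],[[-1,0,1],[0,0,0],0.3],[[-1,0,1],[0,0,0],1],[[-1,0,1],[0,0,0],1],[[-1,0,1],[0,0,0],1],[[-1,0,1],[0,0,0],1],[[-1,0,1],[0,0,0],1],[[-1,0,1],[0,0,0],1]]'
python3 -m jog '[[[0,0,-30],[0,0,0],1],[[0,0,-60],[0,0,0],1],[[0,0,-60],[0,0,0],1],[[0,0,-60],[0,0,0],1],[[0,0,-60],[0,0,0],1],[[0,0,-60],[0,0,0],1],[[0,0,-60],[0,0,0],1]]'
python3 - <<'E'
from h import *
import json
s=snap('wrist','w5.png',scale=1.5);json.dump({k:np.array(s[k]).tolist() for k in('position','tcp_rot')},open('w5.json','w'));print(s['joint_positions'])
E
```

```text
time_s: 7.52
position: [0.4122, 0.2791, 0.0033]
tcp_rot: [[0.863, 0.506, 0.0], [0.506, -0.863, 0.0], [0.0, -0.0, -1.0]]
force: [-0.0, -0.0, 2.2]
opening: 0.572
time_s: 8.1
position: [0.4113, 0.2786, 0.0621]
tcp_rot: [[0.863, 0.506, -0.002], [0.506, -0.863, -0.001], [-0.003, -0.0, -1.0]]
force: [0.1, 0.4, -0.5]
opening: 0.566
[ 2.11998428e+01  3.58796021e+01  1.07758463e+02 -2.22191530e-04
  3.65136305e+01  8.08239768e+01]
```

View pics/w5.png

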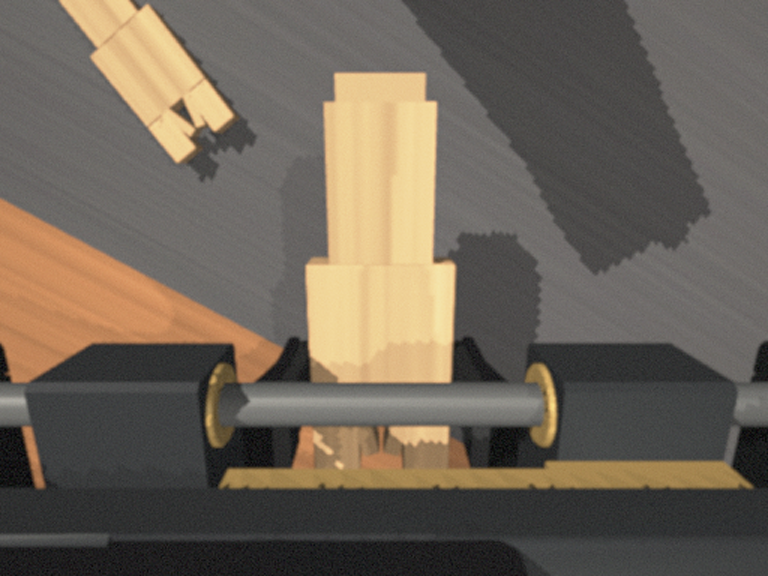

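The pin is lifted straight and level. The tip's top edge spans (334..425,72), the shoulder is at row 262, and the opening matches the 50 mm width.

```bash
python3 - <<'E'
from h import *
import json
s=json.load(open('w5.json'));R=np.array(s['tcp_rot']);p=np.array(s['position'])
f=lambda x,y:(R.T@(pix2w('wrist',((x+.5)/1.5-.5,(y+.5)/1.5-.5),p[2]+.011,s)-p)*1000).round(1)
print('tip',f(379.5,72),f(334,72),f(425,72),'sh',f(306,262),f(455,262),f(325,102),f(437,102))
yaw=np.radians(8.2);u=np.array([np.cos(yaw),np.sin(yaw)]);v=np.array([-u[1],u[0]]);O=np.array([627.5,-22.0])
tx,ty=f(379.5,72)[:2]
for bx in(-40,):  # tip at bracket x
    t=O+u*(bx-tx)+v*ty   # tool y ~ -v
    print(t,delta([*t/1000,.062],8.2-90))
E
```

```text
tip [ 98.5   0.4 -11.3] [ 98.5 -13.1 -11.3] [ 98.5  13.9 -11.3] sh [ 41.  -23.9 -11.1] [ 41.   25.2 -11.1] [ 90.2 -16.  -11.2] [ 90.2  17.8 -11.2]
[490.35894045 -41.35819683] [array([-9.37e+01,  3.16e+02,  2.00e-01]), np.float64(22.18)]
```

```bash
python3 -m jog '[[[-94,316,0],[0,0,22.2],1],[[-94,316,0],[0,0,22.2],1],[[-94,316,0],[0,0,22.2],1],[[-94,316,0],[0,0,22.2],1],[[-94,316,0],[0,0,22.2],1],[[-94,316,0],[0,0,22.2],1],[[-94,316,0],[0,0,22.2],1],[[-94,316,0],[0,0,22.2],1],[[-94,316,0],[0,0,22.2],1],[[-94,316,0],[0,0,22.2],1],[[-94,316,0],[0,0,22.2],1],[[-94,316,0],[0,0,22.2],1]]'
python3 - <<'E'
from h import *
import json
s=snap('wrist','w6.png',scale=1.5);json.dump({k:np.array(s[k]).tolist() for k in('position','tcp_rot')},open('w6.json','w'))
print(delta([.4904,-.0414,.0105],-81.8))
E
```

```text
time_s: 9.15
position: [0.4895, -0.0399, 0.0627]
tcp_rot: [[0.99, 0.144, -0.003], [0.144, -0.99, 0.001], [-0.002, -0.001, -1.0]]
force: [-0.5, 0.6, -1.3]
opening: 0.572
[array([ 0.5,  1.9, 52.3]), np.float64(0.09)]
```

View pics/w6.png

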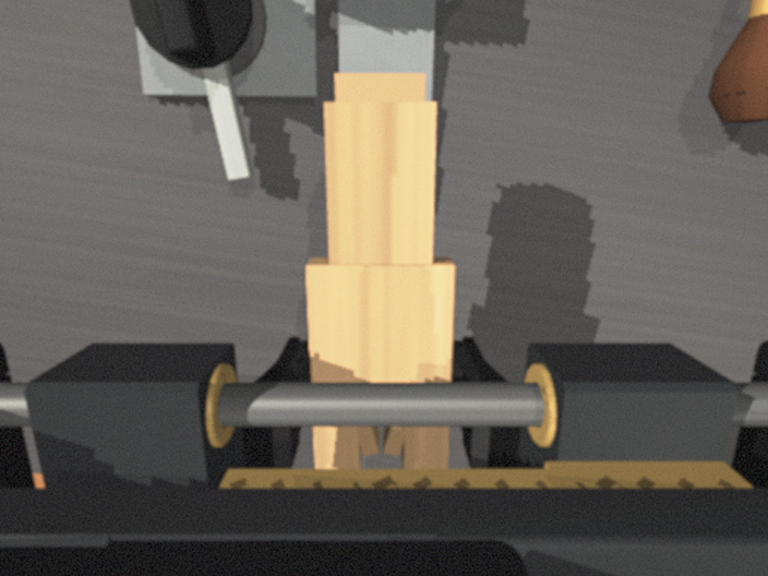

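The tip is over the bed, the bed edges are at columns about 338 and 435 at the top, and everything runs parallel. I'll check the lateral offset.

```bash
python3 - <<'E'
from h import *
import json
s=json.load(open('w6.json'));R=np.array(s['tcp_rot']);p=np.array(s['position'])
f=lambda x,y,z:(R.T@(pix2w('wrist',((x+.5)/1.5-.5,(y+.5)/1.5-.5),z,s)-p)*1000).round(1)
print('bed',f(338.5,55,.006),f(435.5,55,.006),'tip',f(379.5,72,p[2]+.011),'knob disc',f(195,15,.027))
E
```

```text
bed [117.5 -17.3  56.4] [117.5  24.1  56.4] tip [ 98.8   0.4 -11.2] knob disc [126.9 -69.4  35.5]
```

```bash
python3 -m jog '[[[0,2.5,25],[0,0,0],1],[[0,2.5,45],[0,0,0],1],[[0,2.5,51],[0,0,0],1],[[0,2.5,51],[0,0,0],1],[[0,2.5,51],[0,0,0],1],[[0,2.5,51],[0,0,0],1],[[0,2.5,51],[0,0,0],1],[[0,2.5,51],[0,0,0],1]]'
python3 - <<'E'
from h import *
import json
s=snap('wrist','w7.png',scale=1.5);json.dump({k:np.array(s[k]).tolist() for k in('position','tcp_rot')},open('w7.json','w'))
E
```

```text
time_s: 9.87
position: [0.4918, -0.0437, 0.0131]
tcp_rot: [[0.99, 0.143, 0.002], [0.143, -0.99, -0.001], [0.002, 0.001, -1.0]]
force: [1.0, -0.3, -0.4]
opening: 0.57
```

View pics/w7.png

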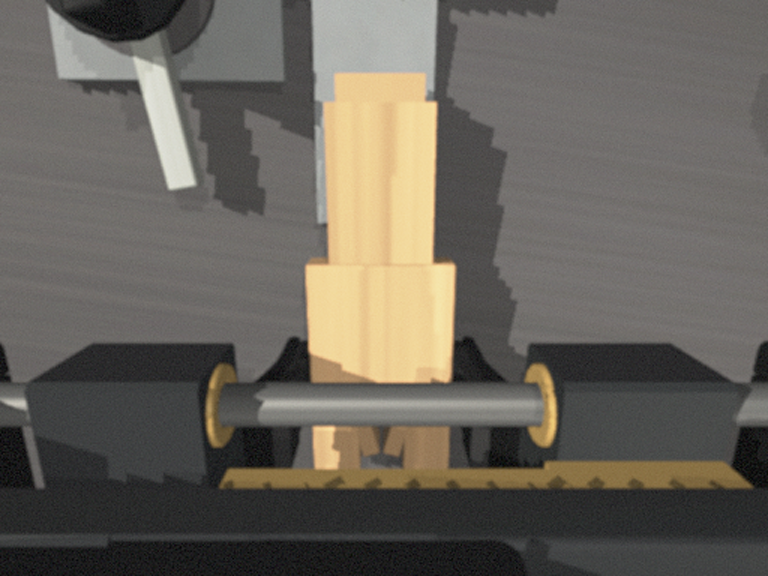

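The bed edges are at 312 and 436 (centre 374) and the tip's centre is at 379.5, so the pin needs to go about 2 mm left.

```bash
python3 -m jog '[[[0,-2,1],[0,0,0],1],[[15,-2,1],[0,0,0],1],[[30,-2,1],[0,0,0],1],[[36,-2,1],[0,0,0],1],[[36,-2,1],[0,0,0],1],[[36,-2,1],[0,0,0],1],[[36,-2,1],[0,0,0],1]]'
python3 - <<'E'
from h import *
s=snap('wrist','w8.png',scale=1.5)
u=np.array([np.cos(.1431),np.sin(.1431)]);d=np.array(s['position'])[:2]*1000-[627.5,-22];print('bracket tcp',d@u,d@[-u[1],u[0]],s['force'])
E
```

```text
time_s: 10.5
position: [0.5252, -0.0363, 0.011]
tcp_rot: [[0.99, 0.142, -0.002], [0.142, -0.99, 0.001], [-0.002, -0.001, -1.0]]
force: [-0.4, -0.1, -0.1]
opening: 0.569
bracket tcp -103.3382143225218 0.44895192741903617 [-0.40575774 -0.11670071 -0.08627619]
```

View pics/w8.png

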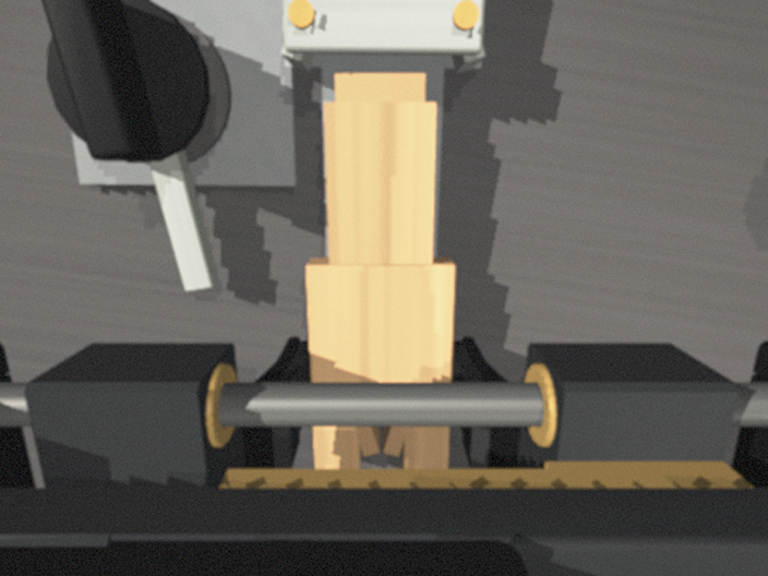

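The lip spans 284–482 (centre 383) with the tip at 379.5 just in front of it. The offset is only about 0.8 mm, so I'll shift and enter.

```bash
python3 -m jog '[[[0,0.8,0],[0,0,0],1],[[5,0.8,0],[0,0,0],1],[[10,0.8,0],[0,0,0],1],[[15,0.8,0],[0,0,0],1],[[20,0.8,0],[0,0,0],1],[[25,0.8,0],[0,0,0],1],[[25,0.8,0],[0,0,0],1],[[25,0.8,0],[0,0,0],1]]'
python3 -m jog '[[[5,0,0],[0,0,0],1],[[10,0,0],[0,0,0],1],[[15,0,0],[0,0,0],1],[[15,0,0],[0,0,0],1],[[15,0,0],[0,0,0],1]]'
```

```text
time_s: 11.22
position: [0.5519, -0.0337, 0.0112]
tcp_rot: [[0.99, 0.143, 0.0], [0.143, -0.99, -0.0], [0.0, 0.0, -1.0]]
force: [-1.6, 0.3, -0.4]
opening: 0.571
time_s: 11.63
position: [0.5668, -0.0317, 0.0112]
tcp_rot: [[0.99, 0.143, 0.0], [0.143, -0.99, -0.0], [0.0, 0.0, -1.0]]
force: [-0.7, 0.3, -1.7]
opening: 0.569
```

```bash
python3 -m jog '[[[3,0,0],[0,0,0],1],[[6,0,0],[0,0,0],1],[[8,0,0],[0,0,0],1],[[8,0,0],[0,0,0],1],[[8,0,0],[0,0,0],1],[[8,0,0],[0,0,0],1]]'
python3 -m jog '[[[2,0,0],[0,0,0],1],[[4,0,0],[0,0,0],1],[[4,0,0],[0,0,0],1],[[4,0,0],[0,0,0],1],[[4,0,0],[0,0,0],1]]'
```

```text
time_s: 12.13
position: [0.5727, -0.0304, 0.0108]
tcp_rot: [[0.99, 0.142, -0.003], [0.142, -0.99, 0.001], [-0.003, -0.001, -1.0]]
force: [-5.0, -1.2, 0.4]
opening: 0.57
time_s: 12.55
position: [0.5761, -0.0299, 0.0108]
tcp_rot: [[0.99, 0.142, -0.004], [0.142, -0.99, 0.001], [-0.004, -0.001, -1.0]]
force: [-6.1, -2.0, 0.4]
opening: 0.57
```

```bash
python3 -m jog '[[[2,0,0],[0,0,0],1],[[4,0,0],[0,0,0],1],[[5,0,0],[0,0,0],1],[[5,0,0],[0,0,0],1],[[5,0,0],[0,0,0],1]]'
python3 -m jog '[[[2,0,0],[0,0,0],1],[[2,0,0],[0,0,0],1],[[2,0,0],[0,0,0],1],[[2,0,0],[0,0,0],1]]'
```

```text
time_s: 12.97
position: [0.5791, -0.0292, 0.0105]
tcp_rot: [[0.99, 0.142, -0.009], [0.142, -0.99, 0.001], [-0.008, -0.002, -1.0]]
force: [-7.7, -3.6, 0.3]
opening: 0.566
time_s: 13.3
position: [0.5791, -0.029, 0.0102]
tcp_rot: [[0.99, 0.142, -0.013], [0.142, -0.99, 0.001], [-0.012, -0.003, -1.0]]
force: [-11.9, -5.8, 2.1]
opening: 0.571
```

```bash
python3 - <<'E'
from h import *
s=snap('wrist','w9.png',scale=1.5)
u=np.array([np.cos(.1431),np.sin(.1431)]);d=np.array(s['position'])[:2]*1000-[627.5,-22];print('bracket tcp',d@u,d@[-u[1],u[0]],s['force'])
E
```

```text
bracket tcp -48.8801411742939 0.02093017537519344 [-11.87695449  -5.7833003    2.07310901]
```

```bash
python3 - <<'E'
import cv2
a=cv2.imread('pics/w8.png');b=cv2.imread('pics/w9.png')
for n,(x0,y0,x1,y1) in dict(shoulder=(295,235,465,290),knob=(50,40,225,165),arm=(150,160,215,292)).items():
    r=cv2.matchTemplate(b,a[y0:y1,x0:x1],cv2.TM_CCOEFF_NORMED);_,m,_,l=cv2.minMaxLoc(r);print(n,round(m,3),'shift',l[0]-x0,l[1]-y0)
E
```

```text
shoulder 0.802 shift 1 8
knob 0.804 shift 17 170
arm 0.499 shift -116 47
```

```bash
python3 - <<'E'
import cv2,numpy as np
for n in('w7','w8','w9'):
    a=cv2.imread(f'pics/{n}.png').astype(int)
    sat=(a[:,:,2]-a[:,:,0])
    for c in((310,320),(443,451)):
        p=sat[235:300,c[0]:c[1]].mean(1);print(n,c,'first wood row',235+int(np.argmax(p>40)),p[15:45:3].round().astype(int).tolist())
    p=a[240:290,340:420].mean((1,2));g=np.abs(np.diff(p));print('  mid grad peaks',[(240+int(i),round(g[i],1)) for i in np.argsort(-g)[:4]])
    w=np.where(sat[330,295:470]>25)[0];print('  row330 width',295+w.min(),295+w.max())
E
```

```text
w7 (310, 320) first wood row 258 [7, 5, 15, 59, 66, 93, 88, 87, 87, 87]
w7 (443, 451) first wood row 260 [2, 3, 11, 38, 66, 95, 80, 81, 82, 80]
  mid grad peaks [(265, np.float64(4.2)), (262, np.float64(3.3)), (266, np.float64(3.3)), (263, np.float64(3.0))]
  row330 width 307 454
w8 (310, 320) first wood row 258 [7, 5, 15, 60, 69, 95, 84, 84, 84, 84]
w8 (443, 451) first wood row 260 [6, 4, 13, 38, 66, 94, 77, 78, 78, 76]
  mid grad peaks [(265, np.float64(4.1)), (262, np.float64(3.2)), (266, np.float64(3.1)), (263, np.float64(2.9))]
  row330 width 307 454
w9 (310, 320) first wood row 258 [4, 1, 14, 58, 66, 91, 86, 84, 85, 84]
w9 (443, 451) first wood row 260 [3, 2, 6, 34, 53, 90, 82, 78, 78, 78]
  mid grad peaks [(241, np.float64(22.2)), (243, np.float64(22.0)), (242, np.float64(19.7)), (250, np.float64(15.2))]
  row330 width 307 454
```

```bash
python3 -m jog '[[[0.5,0,0],[0,0,0],1],[[0.5,0,0],[0,0,0],1],[[0.5,0,0],[0,0,0],1],[[0.5,0,0],[0,0,0],1],[[0.5,0,0],[0,0,0],1],[[0.5,0,0],[0,0,0],1]]'; python3 -c "
from rig import bot
print(bot.hand_in())"
```

```text
time_s: 13.85
position: [0.5791, -0.0289, 0.0101]
tcp_rot: [[0.99, 0.142, -0.013], [0.142, -0.99, 0.001], [-0.013, -0.003, -1.0]]
force: [-13.2, -5.1, 2.3]
opening: 0.57
the job is handed in; nothing more can be done
None
```

I opened the lock, slid the pin under the lip and pushed it home. I handed in at 13.9 s while still gripping and pressing it. `hand_in` reports no verdict.

**Lock knob:** I turned it about 80° clockwise. A wrist picture then showed the gate arm swung back beside the bed. I could not look at the knob again after inserting the pin. A rough image match on the knob bar (0.80) suggests it stayed open, but the match on the gate arm itself was poor (0.50), because the gripper probably hides it.

**Pin:**
- **Firm stop:** the arm stopped moving although I commanded another 2.5 mm, and the push rose from about 8 N to 14 N, more than the spring alone gives.
- **Position:** the tip came out at about bracket x 49.7 mm by calibration, good to about 2 mm. It was roughly on the centre line and straight to within about 1°.
- **Grip:** the shoulder sits at the same image rows as before insertion, so the pin did not slip. A first template match had suggested an 8-pixel shift, but direct edge measurement contradicted it. The fingers are still closed on the 50 mm width.

**Not settled:** a side force of about 3–4 N remains, probably light contact with the socket wall. I did not check the bystanders again at the end, but no move came near them and no unexpected force showed. I also reached the 12-picture viewing limit, so the last picture was checked by code only.

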